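# Clamp the pressure cooker shut

## Task

Close the pressure cooker: push the sliding clamp bracket fully home over the lid by its black knob, then turn the red wing screw clockwise, in short turns between the knob and the valve, until it bears on the lid and is firmly snug. Do not over-tighten it, do not push against the black valve, and leave the things standing around where they are.

Things in the scene. Friction and masses are not known exactly. Their poses are not given: they have to be found in the camera images.
- cooker: Steel pressure cooker pot, 175 mm across, rim 110 mm high, black loop handles on two sides (263 mm over them); heavy, does not move. Origin: centre of its underside. Its x axis runs along the handles and the arms of the clamp bracket; its z axis, up, is the wing screw's axis once the bracket is home.
- bracket (a joint): How far the steel clamp bracket stands out of its home place, in m: 0 = home against its stop, 0.06 = farthest out. It bridges the lid along the cooker's x axis, hooked under lugs of the pot, and slides level towards the cooker's +y side to go home (about 7 N). Its flat middle, with the screw's boss (29 mm across), is 151 mm above the worktop at the top; its arms slope down from there.
- push_knob (a point): Middle of the black upright push knob on the bracket: 20 mm across, from 147 to 182 mm above the worktop, this point at 165 mm. It stands 37 mm from the wing screw's axis on the cooker's -y side and moves with the bracket.
- wing: Red wing of the clamp screw, an upright plate 42 mm long, 9 mm thick, 4.5 to 28.5 mm above this origin, which lies on the vertical screw axis 154 to 156 mm above the worktop at the start, over the bracket's boss. x runs along the 42 mm, z up. Right-hand thread: goes down when turned clockwise seen from above, 5 mm a turn. It twists springily on the screw by 0.25 rad per N m.
- wing_mid (a point): Middle of the red wing, on the screw axis, where it is gripped across its 9 mm. Fingers opened 20 mm have room round it only when the line on which they close points at least 40 degrees away from the directions of the knob and the valve (both 37 mm from the axis); closed on the wing they can be turned past both. At the start that line is within 32 degrees of the cooker's x axis.
- screw: Steel screw under the red wing; origin on its axis. Its round foot (27 mm across) stands 0.7 to 3.6 mm over the lid's boss at the start. It turns with 0.05 N m or less until the foot bears on the lid; from there clamp force grows by about 50 N per rad and torque by 0.007 N m per N. Snug: 20 to 50 N, so stop at about 0.27 N m; over 75 N crushes the gasket. It stays where it is left.
- lid: Loose steel lid on the pot, 179 mm across, lying on a black rubber gasket whose thickness differs, with a dark flat boss 36 mm across in the middle, about 129 mm above the worktop, for the screw's foot. Origin: on its axis, near its underside, z up.
- valve: Black upright pressure valve on the lid, 20 mm across, its top 182 to 184 mm above the worktop. Origin: on its axis, 72 mm below its top. It stands 37 mm from the lid's centre on the side away from the push knob (the cooker's +y side, turned up to 9 degrees either way with the lid). It must not be pushed with more than 15 N.
- timer: Kitchen timer, white with a red top, 63 mm across, 56 mm high; a bystander. Origin: centre of its underside.
- juicer: Blue plastic citrus juicer, 150x156x72 mm; a bystander. Origin: centre of its underside.
- mandarin: Mandarin, 58 mm across; a bystander. Origin: centre of its underside.
- spoon: Wooden spoon, 311 mm long, lying on the worktop; a bystander. Origin: under its middle.

How it is judged (in metres and radians):
On the way, in this order (a step that is already met when the one before it is completed fails the run):
1. the clamp bracket is pushed home (value of joint bracket below 0.003 m), for 0.2 s.
2. the wing screw bears firmly on the lid (contact force between screw and lid above 20 N), for 0.2 s.
At the end, for the whole second after the job is handed in: The bracket is within 4 mm of its home stop, the wing screw presses on the lid with 20 to 50 N and stays so when let go, and the lid lies level (within 0.03 rad) and centred on the pot (within 6 mm) (value of joint bracket below 0.004 m and contact force between screw and lid between 20 and 50 N and horizontal distance between lid and cooker below 0.006 m and angle between lid's own z axis and vertical below 0.03 rad); the robot touches nothing.
It fails at once if the screw is over-tightened (more than 75 N on the lid) (contact force between screw and lid above 75 N).
It fails at once if the valve is pushed with more than 15 N (contact force between any of the fingers, the arm and valve above 15 N).
It fails at once if a thing standing around is moved by more than 3 cm (distance of any of timer, juicer, mandarin, spoon from where it was at the start of the episode above 0.03 m).
It also fails if it takes over 64 s, if anything falls off the work surface, if the arm or the gripper's body presses on something with over 40 N, if the wrist force passes 120 N, or if a joint passes its speed limit or range.

## Robot

A 6-joint arm with a two-finger parallel gripper is mounted at the origin on a cart in front of the work surface, level with it; the furniture and walls round the work are solid. World frame = base frame: x ahead of the robot, y to its left, z up, the work surface at z = 0. Lengths are in m, angles in degrees, forces in N, time in s.
With the tool pointing down it reaches from about 0.325 to 0.75 m from the base axis. Payload 7.6 kg.
Tool frame: the origin (TCP) lies midway between the tips of the shut fingers; the grasp point (between the pads) lies 19 mm behind it; z points along the fingers, y is the line along which they close (so a half turn about z gives the same grasp; the last joint's range is limited). The gripper opens to 85 mm and grips with 20 to 120 N. Pads are 22 mm wide; open, the fingers measure 114 mm over their backs; the gripper's body (76 mm by 85 mm) begins 54 mm behind the grasp point. The pads swing forward as they close: fully open they stand 13 mm farther back than shut.
Start: joints at [67.821, 2.991, 80.254, -0, 96.75, -4.028], TCP at [0.164, 0.499, 0.205] pointing down, gripper open.
Joint ranges: [-166.34, 166.34], [-52.06, 124.39], [6.96, 135.62], [-60.46, 240.46], [14.63, 156.25], [-167.68, 167.68]. Speed limits (degrees/s): [147.25, 147.25, 172.46, 180, 180, 180].

## Interface

Orientations are given as [roll, pitch, yaw] about the fixed x, y, z axes, in that order (R = Rz(yaw) Ry(pitch) Rx(roll)).
In Python, from workcell import manip gives the robot as it stands.
- The arm moves only by the shell command python3 -m handwheel 'ROWS' [FORCE]. ROWS is JSON, a list of rows, each an object with "jaw": the finger opening in mm, from 0 to 85.4; "slide": the shift along the world's x, y, z in mm, a list of three; "angular": the turn, a rotation vector about the world's x, y, z in degrees, a list of three. A call has 1 to 8 rows; each row shifts and turns the commanded pose from where the row before left it; what a row does not reach is not made up. A row lasts 1/10 s, in which the tool goes at most 50 mm and 8.59 degrees, less where a joint would pass 70% of its speed; a pose out of reach is approached as far as the arm can. A call with a gripper value outside its range is refused whole. The fingers move at their own pace and stop on an object; FORCE is the grip in N (left out, the last holds). Time passes only in rows, so rows that do not move let the fingers close. It gives the time, the measured TCP pose, the force, the opening and the grip force at its end, in the units of the state.
- manip.state(): the state, without advancing time (a new reading comes with each control period).
- manip.capture(name): name is "scene" or "top"; returns a dict with "color" (400x640x3 uint8, red, green, blue), "fov_y" (degrees; the focal length in pixels is half the picture's height over the tangent of half this angle, whatever the lens; pixels are square), "cx", "cy" (the principal point, pixels), "k1" (the pictures are not rectified: a ray, as slopes to the right and down, at radius r is drawn at 1 + k1 r^2 times it, then the intrinsics apply), "view" (4x4, takes a point from world to camera coordinates). Camera axes: x right, y down, z forward; pixel columns grow to the right and rows downward; lengths in m; the calibration is good to about 2 mm. A picture is of the moment at which its call begins. There is no depth.
- manip.job_done(): hands the job in; it is judged then, once.
Trained networks look in the newest picture that a camera, given by its name, has taken for a name from the list of things; names that differ only in an ending like _2 or _b are one class to them, and where a whole thing is asked for, a point or a joint stands for the part that bears it (a point fixed in the world has none). Each returns a list of dicts, best first, with "confidence" (0 to 1); they miss things now and then, are a little off and sometimes report something else, mostly with a low value. They report only what shows in the picture. A call takes as long as a camera call.
- manip.masks_of(camera, label): "region" (400x640 bool, what is visible of it) and "location" ([row, column] in pixels, amid what is visible of it).
The state is a dict: "time_s": time; "joints": joint angles; "dq": joint speeds; "tau": joint torques, N m; "position": TCP position; "orientation": TCP orientation; "wrist_force": force on the tool from outside, world axes, zero at the start; "ft_torque": the same for the moment, N m; "grip_width": finger opening in m; "grip_force": force on a finger pad.
Only numpy, scipy, OpenCV 4.12 (cv2) and the standard library are available. Lean on these libraries where they do the work, as an engineer would, in place of code of your own. Each camera call takes 0.05 s, during which the arm holds its last target. There are 200 camera calls.

## Working session

There is one attempt and no reset: what is moved stays moved. The work goes in short steps, Python scripts to look and compute and a shell command to move; the robot and the scene stay as the last step left them, time stands still between calls to the robot, and variables do not carry over. Pictures are saved under pics/ and viewed, at most 11 in all, crops included, and the job is handed in when it is done.

```bash
mkdir -p pics
cat > h.py <<'E'
import numpy as np, cv2
from workcell import manip
def ray(c,u,v):
    f=200/np.tan(np.radians(c["fov_y"])/2)
    K=np.array([[f,0,c["cx"]],[0,f,c["cy"]],[0,0,1.]])
    p=cv2.undistortPoints(np.array([[[u,v]]],float),K,np.array([c["k1"],0,0,0.]),)[0,0]
    V=np.array(c["view"]);R=V[:3,:3];o=-R.T@V[:3,3]
    return o,R.T@np.array([p[0],p[1],1])
def atz(c,u,v,z):
    o,d=ray(c,u,v);return o+d*(z-o[2])/d[2]
def proj(c,P):
    V=np.array(c["view"]);q=V[:3,:3]@np.array(P)+V[:3,3];s=q[:2]/q[2]
    f=200/np.tan(np.radians(c["fov_y"])/2);s=s*(1+c["k1"]*(s@s));return s*f+[c["cx"],c["cy"]]
def save(c,n,crop=None,k=1):
    im=c["color"][:,:,::-1]
    if crop: r0,r1,c0,c1=crop; im=im[r0:r1,c0:c1]
    cv2.imwrite("pics/"+n,cv2.resize(im,None,fx=k,fy=k,interpolation=cv2.INTER_CUBIC))
E
ls
python3 - <<'E'
from h import *
for n in("scene","top"):
    c=manip.capture(n);save(c,n+"0.png")
    V=np.array(c["view"]);print(n,c["fov_y"],c["k1"],-V[:3,:3].T@V[:3,3])
    for l,z in(("cooker",.11),("bracket",.151),("push_knob",.182),("wing",.184),("wing_mid",.184),("valve",.183),("lid",.129),("timer",.05),("juicer",.05),("mandarin",.03),("spoon",.01)):
        for m in manip.masks_of(n,l)[:2]:
            r,cc=m["location"];print(l,round(m["confidence"],2),np.round([r,cc]),m["region"].sum(),atz(c,cc,r,z).round(3))
print(manip.state())
E
```

```text
h.py
pics
scene 44.99350090347761 -0.13489727442727784 [0.80438375 0.73765312 1.11439835]
cooker 0.7 [213. 304.] 2943 [0.556 0.08  0.11 ]
bracket 0.92 [169. 303.] 982 [ 0.519 -0.025  0.151]
push_knob 0.73 [167. 301.] 990 [ 0.53  -0.007  0.182]
push_knob 0.4 [150. 254.] 1320 [ 0.624 -0.108  0.182]
wing 0.58 [150. 255.] 1302 [ 0.621 -0.105  0.184]
wing 0.45 [314. 424.] 823 [0.44  0.459 0.184]
wing_mid 0.65 [162. 306.] 115 [ 0.513 -0.017  0.184]
valve 0.57 [186. 313.] 153 [0.526 0.059 0.183]
lid 0.89 [190. 310.] 2412 [0.522 0.032 0.129]
timer 0.76 [136. 324.] 335 [ 0.383 -0.202  0.05 ]
juicer 0.78 [152. 256.] 1321 [ 0.594 -0.217  0.05 ]
juicer 0.32 [135. 326.] 339 [ 0.375 -0.207  0.05 ]
mandarin 0.79 [135. 288.] 279 [ 0.475 -0.266  0.03 ]
spoon 0.65 [315. 425.] 850 [0.37  0.409 0.01 ]
top 49.75979798769244 -0.06431130084067103 [0.34922501 0.01144048 1.08736692]
cooker 0.84 [202. 346.] 1963 [ 0.498 -0.024  0.11 ]
bracket 0.79 [199. 350.] 1453 [ 0.5   -0.032  0.151]
push_knob 0.85 [199. 351.] 1348 [ 0.495 -0.031  0.182]
wing_mid 0.63 [197. 353.] 124 [ 0.5   -0.035  0.184]
valve 0.52 [196.
[... 352 characters left out ...]
2 [0.376 0.419 0.01 ]
{'time_s': 1.2, 'joints': array([ 6.78198447e+01,  2.99112980e+00,  8.02537462e+01,  9.67567479e-04,
        9.67504801e+01, -4.02508256e+00]), 'dq': array([-0.06620453, -0.00954286,  0.00407016, -0.03886189,  0.04586802,
        0.11519003]), 'tau': array([ 4.58240502e-04, -3.81529033e+01, -3.60319269e+01, -3.26906195e-05,
        2.17644601e-04, -7.40747964e-06]), 'position': array([0.16354144, 0.49889993, 0.20482467]), 'orientation': array([ 1.79995300e+02, -6.32510286e-04,  1.61845041e+02]), 'wrist_force': array([-0.64501337, -0.38097798,  0.71859695]), 'ft_torque': array([ 0.01032704, -0.01146079,  0.00565345]), 'grip_force': 0.0, 'grip_width': 0.08554018298306693}
```

Run:
```python
import cv2
a=cv2.imread("pics/top0.png")[130:270,250:450];b=cv2.imread("pics/scene0.png")[110:260,210:410]
cv2.imwrite("pics/t1.png",cv2.resize(a,None,fx=4,fy=4,interpolation=2));cv2.imwrite("pics/s1.png",cv2.resize(b,None,fx=4,fy=4,interpolation=2))
```

```text
(no output)
```

View pics/t1.png

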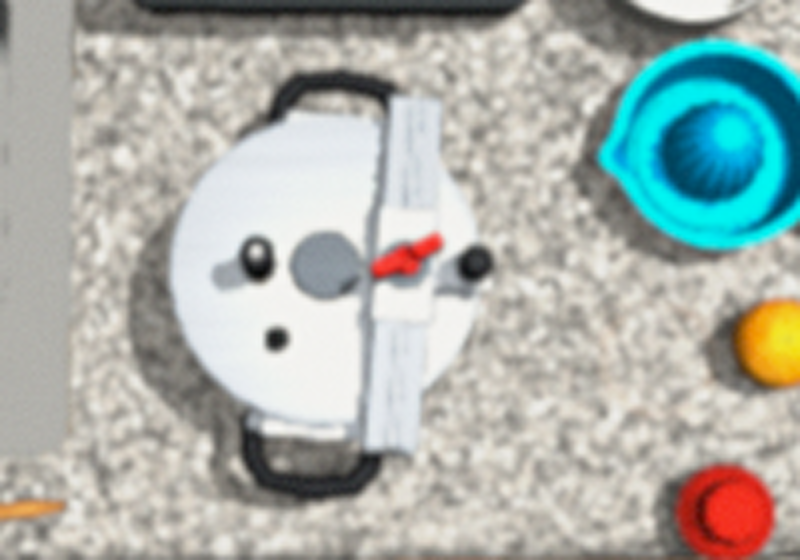

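View pics/s1.png

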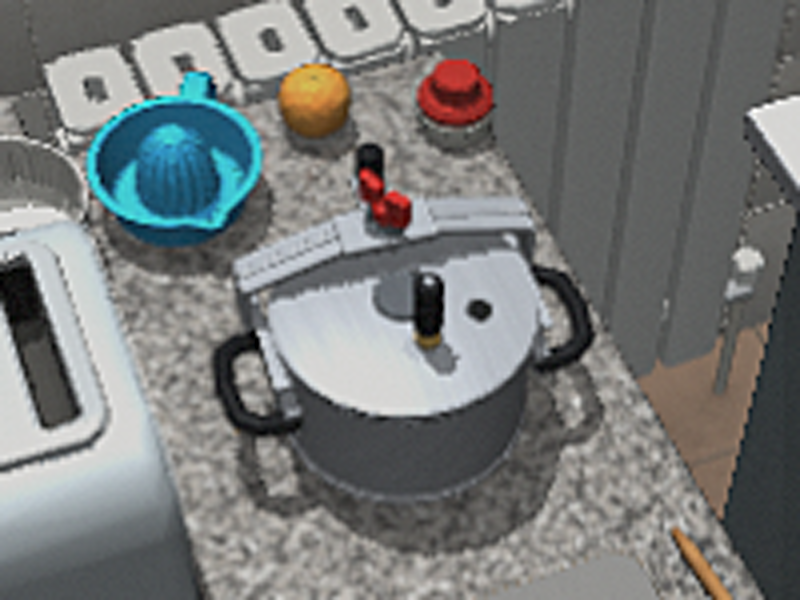

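The bracket stands out on the right. In the top picture the knob top is at about (369.5,195.5), the wing at (352,194), the valve top at (314.5,193) and the boss at (331,196). The surroundings near the cooker are clear. Next I compute positions.

Run:
```python
from h import *
c=manip.capture("top");s=manip.capture("scene")
g=lambda x,y,z:atz(c,250+x/4,130+y/4,z)
q=lambda x,y,z:atz(s,210+x/4,110+y/4,z)
for n,a,b,z in(("knob",(477,260),(370,152),.182),("wing",(407,256),(385,192),.184),("valve",(258,250),(428,280),.182),("boss",(325,265),None,.129)):
    print(n,g(*a,z).round(4), q(*b,z).round(4) if b else "")
for n,a,b,z in(("armends",(414,97),(390,452),.12),("handles",(335,75),(312,495),.08),("wingends",(440,240),(375,272),.184)):
    A,B=g(*a,z),g(*b,z);d=A-B;print(n,A.round(3),B.round(3),np.degrees(np.arctan2(d[1],d[0])),np.linalg.norm(d),((A+B)/2).round(4))
# pca red wing both views
for nm,cam in(("top",c),("scene",s)):
    im=cam["color"].astype(int);m=((im[:,:,0]>120)&(im[:,:,1]<80)&(im[:,:,2]<80))
    if nm=="top": m[:,:335]=0;m[:,365:]=0;m[:180]=0;m[210:]=0
    else: m[:,295:]&=True;m[:145]=0;m[172:]=0;m[:,:290]=0;m[:,320:]=0
    v,u=np.nonzero(m);P=np.array([atz(cam,a,b,.176 if nm=="scene" else .182) for a,b in zip(u,v)])[:,:2]
    w,e=np.linalg.eigh(np.cov(P.T));print(nm,len(u),P.mean(0).round(4),np.degrees(np.arctan2(e[1,1],e[0,1])),np.sqrt(w))
```

```text
knob [ 0.5028 -0.0707  0.182 ] [ 0.5033 -0.0673  0.182 ]
wing [ 0.5052 -0.0335  0.184 ] [ 0.5076 -0.0296  0.184 ]
valve [0.51   0.0457 0.182 ] [0.5089 0.0463 0.182 ]
boss [0.5103 0.01   0.129 ] 
armends [ 0.609 -0.043  0.12 ] [ 0.405 -0.025  0.12 ] -5.0420318395267465 0.2047996714575723 [ 0.5073 -0.0338  0.12  ]
handles [0.635 0.002 0.08 ] [0.383 0.019 0.08 ] -3.9147245886233475 0.2518636453807317 [0.5089 0.0108 0.08  ]
wingends [ 0.514 -0.051  0.184] [ 0.497 -0.016  0.184] -64.36242679035347 0.03864357576378233 [ 0.5052 -0.0337  0.184 ]
top 75 [ 0.5042 -0.0311] 115.99069807122763 [0.00305193 0.00957523]
scene 44 [ 0.508  -0.0382] 99.34452106221694 [0.00573666 0.01236819]
```

Cooker yaw is about -4.5°, its centre about (0.510, 0.0095), and the knob about (0.503, -0.069). The checks agree: knob to wing is 37 mm, valve to centre 37 mm. I go over the cooker with the fingers shut to a point behind the knob, turned to yaw 85.5.

```bash
python3 -m handwheel '[{"jaw":0,"slide":[10,-15,20],"angular":[0,0,-4]},{"jaw":0,"slide":[21,-38,20],"angular":[0,0,-5]},{"jaw":0,"slide":[21,-38,5],"angular":[0,0,-5]},{"jaw":0,"slide":[21,-38,0],"angular":[0,0,-5]},{"jaw":0,"slide":[21,-38,0],"angular":[0,0,-5]},{"jaw":0,"slide":[21,-38,0],"angular":[0,0,-5]},{"jaw":0,"slide":[21,-38,0],"angular":[0,0,-5]},{"jaw":0,"slide":[21,-38,0],"angular":[0,0,-5]}]'
python3 -m handwheel '[{"jaw":0,"slide":[21,-38,0],"angular":[0,0,-5]},{"jaw":0,"slide":[21,-38,0],"angular":[0,0,-5]},{"jaw":0,"slide":[21,-38,0],"angular":[0,0,-5]},{"jaw":0,"slide":[21,-38,0],"angular":[0,0,-5]},{"jaw":0,"slide":[21,-38,0],"angular":[0,0,-5]},{"jaw":0,"slide":[21,-38,0],"angular":[0,0,-5]},{"jaw":0,"slide":[21,-38,0],"angular":[0,0,-5]},{"jaw":0,"slide":[21,-38,0],"angular":[0,0,-5]}]'
```

```text
time_s: 2.1
position: [0.321, 0.2163, 0.25]
orientation: [179.9, 0.0, 122.7]
wrist_force: [0.8, 0.0, -0.3]
grip_width: 0.0
grip_force: 0.0
time_s: 2.9
position: [0.4891, -0.0879, 0.2499]
orientation: [180.0, -0.0, 82.6]
wrist_force: [1.1, 0.6, 0.2]
grip_width: -0.0002
grip_force: 0.0
```

```bash
python3 -m handwheel '[{"jaw":0,"slide":[11,-24,0],"angular":[0,0,3]},{"jaw":0,"slide":[0,0,-22],"angular":[0,0,0]},{"jaw":0,"slide":[0,0,-40],"angular":[0,0,0]},{"jaw":0,"slide":[0,0,-26],"angular":[0,0,0]},{"jaw":0,"slide":[0,0,0],"angular":[0,0,0]}]'
python3 - <<'E'
from h import *
c=manip.capture("top");s=manip.capture("scene")
a=cv2.resize(c["color"][150:250,290:400,::-1],None,fx=4,fy=4,interpolation=2);b=cv2.resize(s["color"][130:230,240:330,::-1],None,fx=4,fy=4,interpolation=2)
cv2.imwrite("pics/p2.png",np.hstack([a,b]))
E
```

```text
time_s: 3.4
position: [0.4974, -0.1096, 0.1576]
orientation: [-179.6, -0.1, 85.8]
wrist_force: [-1.3, 0.0, 0.5]
grip_width: -0.0002
grip_force: 0.0
```

View pics/p2.png

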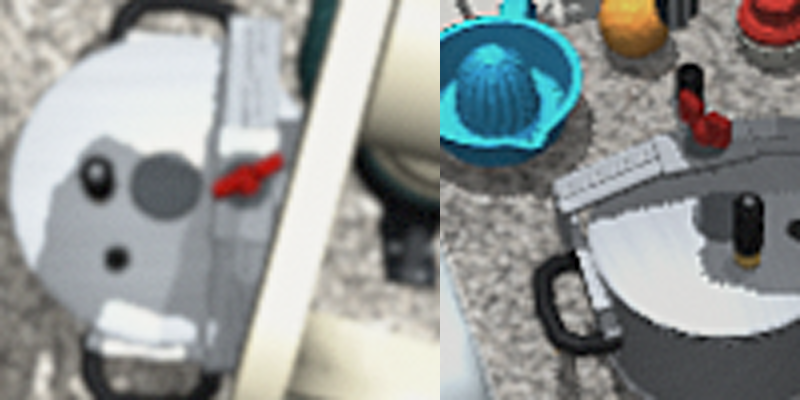

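The fingers stand behind the knob; the arm hides that part of the top view. Pushing home now.

```bash
python3 -m handwheel '[{"jaw":0,"slide":[3,10,2],"angular":[0,0,0]},{"jaw":0,"slide":[0.4,6,0],"angular":[0,0,0]},{"jaw":0,"slide":[0.4,6,0],"angular":[0,0,0]},{"jaw":0,"slide":[0.5,6,0],"angular":[0,0,0]},{"jaw":0,"slide":[0.5,6,0],"angular":[0,0,0]}]'
python3 -m handwheel '[{"jaw":0,"slide":[0.5,6,0],"angular":[0,0,0]},{"jaw":0,"slide":[0.5,6,0],"angular":[0,0,0]},{"jaw":0,"slide":[0,0,0],"angular":[0,0,0]}]'
```

```text
time_s: 4.0
position: [0.5044, -0.0754, 0.1641]
orientation: [180.0, 0.0, 85.9]
wrist_force: [-0.2, -0.2, 0.2]
grip_width: -0.0001
grip_force: 0.0
time_s: 4.3
position: [0.5054, -0.0634, 0.1638]
orientation: [180.0, -0.0, 85.9]
wrist_force: [0.6, -0.5, 0.4]
grip_width: 0.0001
grip_force: 0.0
```

Run:
```python
from h import *
c=manip.capture("top");s=manip.capture("scene")
a=cv2.resize(c["color"][150:250,290:400,::-1],None,fx=4,fy=4,interpolation=2);b=cv2.resize(s["color"][130:230,240:330,::-1],None,fx=4,fy=4,interpolation=2)
cv2.imwrite("pics/p3.png",np.hstack([a,b]));st=manip.state();print(st["position"],proj(s,st["position"]),proj(c,st["position"]))
```

```text
[ 0.50530714 -0.0640286   0.16378336] [302.32179453 153.74701684] [365.43272936 195.3427232 ]
```

View pics/p3.png

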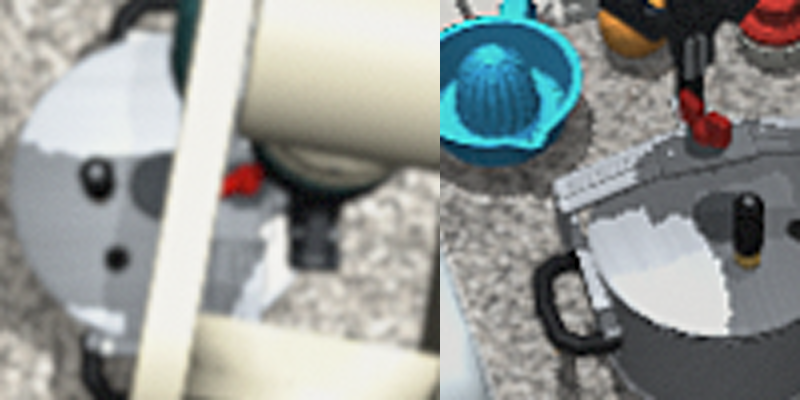

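Run:
```python
from h import *
s0=cv2.imread("pics/scene0.png")[:,:,::-1];s=manip.capture("scene")
for im in(s0,s["color"]):
    im=im.astype(int);m=((im[:,:,0]>110)&(im[:,:,1]<80)&(im[:,:,2]<80));m[:145]=0;m[175:]=0;m[:,:290]=0;m[:,:]&=(np.arange(640)<330);v,u=np.nonzero(m);print(len(u),u.mean(),v.mean())
# lsq triangulation of knob top from initial pics
c=manip.capture("top")
def tri(a,b):
    A=[];B=[]
    for cam,(u,v) in((c,a),(s,b)):
        o,d=ray(cam,u,v);d/=np.linalg.norm(d);Q=np.eye(3)-np.outer(d,d);A.append(Q);B.append(Q@o)
    return np.linalg.lstsq(np.vstack(A),np.hstack(B),rcond=None)[0]
print("knob",tri((250+478/4,130+258/4),(210+370/4,110+150/4)),"wing",tri((250+407/4,130+256/4),(210+385/4,110+193/4)),"valve",tri((250+258/4,130+250/4),(210+428/4,110+278/4)))
a=cv2.resize(s["color"][115:175,265:345,::-1],None,fx=5,fy=5,interpolation=0);b=cv2.resize(s0[115:175,265:345,::-1],None,fx=5,fy=5,interpolation=0)
cv2.imwrite("pics/p4.png",np.hstack([a,b]))
```

```text
47 304.82978723404256 157.80851063829786
39 305.28205128205127 157.94871794871796
knob [ 0.50314186 -0.07071269  0.18088675] wing [ 0.50614059 -0.03369158  0.17812421] valve [0.50927592 0.0458821  0.183856  ]
```

View pics/p4.png

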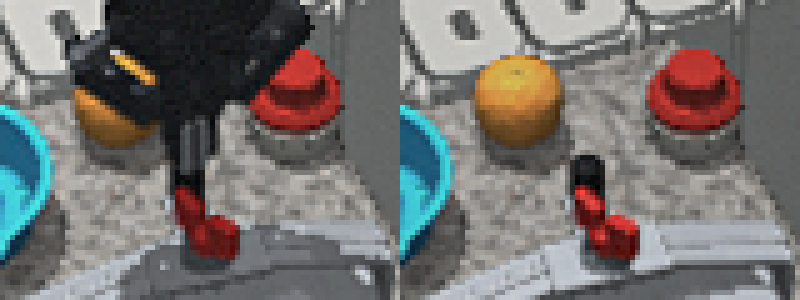

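Run:
```python
from h import *
s=manip.capture("scene");x,y,_=manip.state()["position"]
for z in(.155,.164,.174,.184,.2,.22): print(z,((proj(s,[x,y,z])-[265,115])*10).round(), ((proj(s,[.503,-.070,z])-[265,115])*10).round())
im=s["color"][130:165,285:325,::-1].astype(float);im=255*(im/255)**.45
cv2.imwrite("pics/p5.png",cv2.resize(im.astype(np.uint8),None,fx=15,fy=15,interpolation=0))
print((proj(s,[x,y,.164])-[285,130])*15,manip.state())
```

```text
0.155 [373. 409.] [374. 392.]
0.164 [373. 386.] [373. 369.]
0.174 [372. 361.] [373. 343.]
0.184 [372. 335.] [372. 317.]
0.2 [371. 293.] [371. 275.]
0.22 [370. 239.] [370. 222.]
[259.20981903 354.17210485] {'time_s': 4.55, 'joints': array([-1.14070998e+01,  1.35679809e+00,  8.66062067e+01, -4.75030700e-03,
        9.20339364e+01, -7.23574854e+00]), 'dq': array([-0.06042753,  0.049351  ,  0.04541848, -0.01911489,  0.00346327,
        0.01820305]), 'tau': array([ 1.04834272e-01, -3.66072214e+01, -3.56271529e+01,  3.44715416e-03,
        9.31230752e-04, -4.96472785e-04]), 'position': array([ 0.50530189, -0.06433424,  0.16380568]), 'orientation': array([1.79997564e+02, 5.09476032e-03, 8.58284799e+01]), 'wrist_force': array([ 0.17055117, -0.31669708,  0.68761398]), 'ft_torque': array([-0.0362709 , -0.06728911, -0.05821538]), 'grip_force': 0.0, 'grip_width': -6.549904722493211e-06}
```

View pics/p5.png

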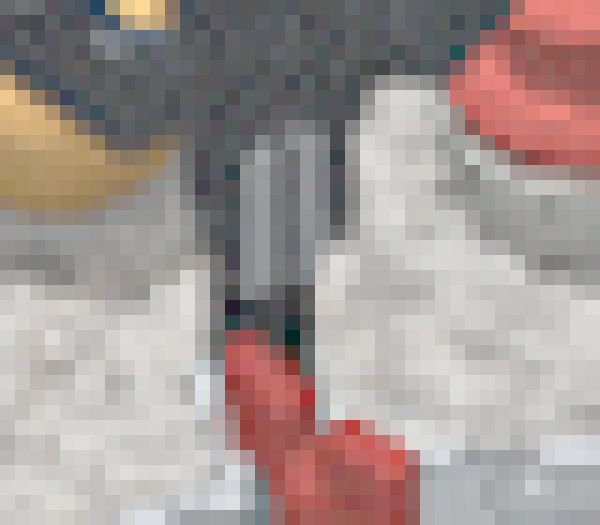

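The picture shows the bracket unmoved and no contact force, and the fingers hiding the knob's top. The visible fingertips end about 3.5 px (roughly 15–25 mm) above the projected TCP, so they most likely passed over the knob. I'll back off, go lower and push again.

```bash
python3 -m handwheel '[{"jaw":0,"slide":[-2,-23,0],"angular":[0,0,0]},{"jaw":0,"slide":[-2,-25,0],"angular":[0,0,0]},{"jaw":0,"slide":[0,0,-10],"angular":[0,0,0]},{"jaw":0,"slide":[0,0,-9],"angular":[0,0,0]},{"jaw":0,"slide":[0,0,0],"angular":[0,0,0]}]'
python3 - <<'E'
from h import *
s=manip.capture("scene");st=manip.state();print(st["position"],st["wrist_force"],proj(s,st["position"]))
im=s["color"][120:165,275:335,::-1].astype(float);im=255*(im/255)**.5
cv2.imwrite("pics/p6.png",cv2.resize(im.astype(np.uint8),None,fx=12,fy=12,interpolation=0));print((proj(s,st["position"])-[275,120])*12)
E
```

```text
time_s: 5.05
position: [0.5004, -0.1113, 0.1427]
orientation: [-179.8, -0.1, 85.9]
wrist_force: [-0.0, 0.4, -1.3]
grip_width: 0.0001
grip_force: 0.0
[ 0.50082117 -0.1112798   0.14366243] [ 0.15315244 -0.48111798  0.76897065] [297.67347293 146.27108218]
[272.08167512 315.25298611]
```

View pics/p6.png

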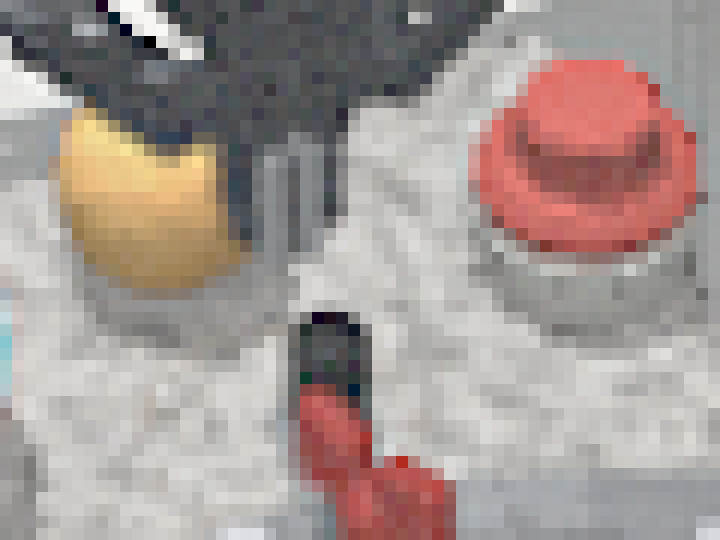

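The fingertips again show about 5 px above the projection, so the tool seems to stand some 20 mm higher than reported. The present height should therefore meet the knob. Pushing with force checks.

```bash
python3 -m handwheel '[{"jaw":0,"slide":[0.8,10,0],"angular":[0,0,0]},{"jaw":0,"slide":[0.5,6,0],"angular":[0,0,0]},{"jaw":0,"slide":[0.4,5,0],"angular":[0,0,0]}]'
python3 -m handwheel '[{"jaw":0,"slide":[0.4,5,0],"angular":[0,0,0]},{"jaw":0,"slide":[0.4,5,0],"angular":[0,0,0]}]'
python3 -m handwheel '[{"jaw":0,"slide":[0.4,5,0],"angular":[0,0,0]},{"jaw":0,"slide":[0.4,5,0],"angular":[0,0,0]}]'
python3 - <<'E'
from h import *
s=manip.capture("scene");im=s["color"].astype(int);m=((im[:,:,0]>110)&(im[:,:,1]<80)&(im[:,:,2]<80));m[:145]=0;m[180:]=0;m[:,:290]=0;m[:,335:]=0;v,u=np.nonzero(m);print(len(u),u.mean(),v.mean())
E
```

```text
time_s: 5.4
position: [0.5033, -0.0907, 0.1453]
orientation: [179.9, 0.1, 85.9]
wrist_force: [-0.2, -6.9, 0.4]
grip_width: -0.0003
grip_force: 3.4
time_s: 5.6
position: [0.5041, -0.082, 0.1453]
orientation: [179.9, 0.2, 85.8]
wrist_force: [-0.1, -6.8, 0.2]
grip_width: -0.0004
grip_force: 3.7
time_s: 5.8
position: [0.505, -0.0721, 0.1453]
orientation: [179.9, 0.2, 85.8]
wrist_force: [1.0, -9.3, -0.2]
grip_width: -0.0001
grip_force: 3.7
38 307.2631578947368 163.89473684210526
```

Contact came at y≈-0.09 as predicted, and the bracket is moving at 7 N. Only the height is off. Continuing.

```bash
python3 -m handwheel '[{"jaw":0,"slide":[0.4,5,0],"angular":[0,0,0]},{"jaw":0,"slide":[0.4,5,0],"angular":[0,0,0]},{"jaw":0,"slide":[0.4,5,0],"angular":[0,0,0]}]'
python3 -m handwheel '[{"jaw":0,"slide":[0.3,4,0],"angular":[0,0,0]},{"jaw":0,"slide":[0.2,2,0],"angular":[0,0,0]}]'
python3 -m handwheel '[{"jaw":0,"slide":[0.1,2,0],"angular":[0,0,0]}]'
python3 -m handwheel '[{"jaw":0,"slide":[0.1,1,0],"angular":[0,0,0]}]'
```

```text
time_s: 6.15
position: [0.5064, -0.0572, 0.1453]
orientation: [179.9, 0.2, 85.8]
wrist_force: [2.1, -7.5, -0.2]
grip_width: -0.0
grip_force: 3.7
time_s: 6.35
position: [0.507, -0.0509, 0.1453]
orientation: [179.9, 0.2, 85.8]
wrist_force: [2.7, -7.1, -0.4]
grip_width: 0.0001
grip_force: 3.6
time_s: 6.45
position: [0.5071, -0.0491, 0.1454]
orientation: [179.9, 0.2, 85.8]
wrist_force: [3.1, -6.7, -1.2]
grip_width: 0.0001
grip_force: 3.6
time_s: 6.55
position: [0.5072, -0.048, 0.1453]
orientation: [179.9, 0.2, 85.8]
wrist_force: [2.6, -7.1, -0.5]
grip_width: -0.0005
grip_force: 3.6
```

```bash
for i in 1; do python3 -m handwheel '[{"jaw":0,"slide":[0.1,1.5,0],"angular":[0,0,0]}]'; python3 -m handwheel '[{"jaw":0,"slide":[0.1,1.5,0],"angular":[0,0,0]}]'; python3 -m handwheel '[{"jaw":0,"slide":[0,1,0],"angular":[0,0,0]},{"jaw":0,"slide":[0,0,0],"angular":[0,0,0]}]';  done
```

```text
time_s: 6.65
position: [0.5073, -0.0474, 0.1454]
orientation: [179.9, 0.3, 85.8]
wrist_force: [2.3, -14.4, -1.5]
grip_width: 0.0001
grip_force: 7.1
time_s: 6.75
position: [0.5073, -0.0473, 0.1454]
orientation: [179.9, 0.4, 85.7]
wrist_force: [0.6, -20.0, -0.7]
grip_width: -0.0001
grip_force: 10.2
time_s: 6.95
position: [0.5073, -0.0474, 0.1455]
orientation: [179.8, 0.5, 85.7]
wrist_force: [1.7, -20.1, 0.1]
grip_width: -0.0002
grip_force: 10.1
```

The stop was felt at 20 N and y=-0.0473. Retreat and look.

```bash
python3 -m handwheel '[{"jaw":0,"slide":[-1,-20,0],"angular":[0,0,0]},{"jaw":0,"slide":[0,-20,30],"angular":[0,0,4]},{"jaw":20,"slide":[-20,-30,30],"angular":[0,0,8]},{"jaw":20,"slide":[-40,-30,20],"angular":[0,0,8]},{"jaw":20,"slide":[-40,-20,0],"angular":[0,0,8]},{"jaw":20,"slide":[-20,-5,0],"angular":[0,0,2]},{"jaw":20,"slide":[0,0,0],"angular":[0,0,0]}]'
python3 - <<'E'
from h import *
c=manip.capture("top");s=manip.capture("scene")
a=cv2.resize(c["color"][150:250,290:400,::-1],None,fx=4,fy=4,interpolation=2);b=cv2.resize(s["color"][130:230,240:330,::-1],None,fx=4,fy=4,interpolation=2)
cv2.imwrite("pics/p7.png",np.hstack([a,b]))
for nm,cam in(("top",c),("scene",s)):
    im=cam["color"].astype(int);m=((im[:,:,0]>110)&(im[:,:,1]<80)&(im[:,:,2]<80)).astype(np.uint8)
    n,l,S,C=cv2.connectedComponentsWithStats(m)
    for i in range(1,n):
        if S[i,4]>15:
            v,u=np.nonzero(l==i);P=np.array([atz(cam,x,y,.178)[:2] for x,y in zip(u,v)]);w,e=np.linalg.eigh(np.cov(P.T))
            print(nm,S[i,4],C[i].round(1),P.mean(0).round(4),np.degrees(np.arctan2(e[1,1],e[0,1])).round(1),np.sqrt(w).round(4))
E
```

```text
time_s: 7.65
position: [0.3873, -0.1664, 0.2243]
orientation: [179.9, 0.1, 115.8]
wrist_force: [0.7, 0.8, -0.4]
grip_width: 0.02
grip_force: 0.0
top 119 [221.2  81.4] [0.77   0.2557] -140.5 [0.0116 0.0118]
top 138 [242.4  82.3] [0.7663 0.2069] -162.8 [0.0133 0.014 ]
top 79 [330.3 192.9] [0.5092 0.012 ] 115.2 [0.0032 0.0097]
top 42 [428.  267.1] [ 0.3496 -0.1891] 69.8 [0.003  0.0052]
scene 172 [323.3 132.5] [ 0.4291 -0.1031] 64.7 [0.0127 0.0164]
scene 21 [307. 167.] [ 0.5151 -0.0055] 109.1 [0.0028 0.0052]
scene 30 [311.8 173.2] [0.5116 0.0181] -172.5 [0.0042 0.0071]
scene 115 [228.8 293.3] [0.7982 0.2584] 83.3 [0.0114 0.0124]
scene 192 [232.1 315.1] [0.8062 0.3085] 81.8 [0.0111 0.012 ]
```

View pics/p7.png

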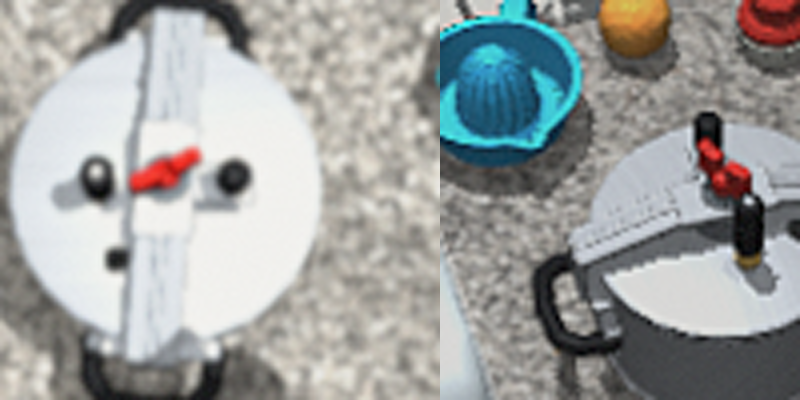

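The bracket is home. The wing is at about (0.509,0.0115), direction 115°; in the top view it is at (330,193) between valve and knob. I move over it with the jaw at 26 mm and descend by touch.

```bash
python3 -m handwheel '[{"jaw":26,"slide":[14.5,21,10],"angular":[0,0,0]},{"jaw":26,"slide":[27,39,10],"angular":[0,0,0]},{"jaw":26,"slide":[27,39,0],"angular":[0,0,0]},{"jaw":26,"slide":[27,39,0],"angular":[0,0,0]},{"jaw":26,"slide":[27,39,0],"angular":[0,0,0]},{"jaw":26,"slide":[0,0,0],"angular":[0,0,0]},{"jaw":26,"slide":[0,0,-20],"angular":[0,0,0]},{"jaw":26,"slide":[0,0,-25],"angular":[0,0,0]}]'
python3 -m handwheel '[{"jaw":26,"slide":[0,0,-10],"angular":[0,0,0]},{"jaw":26,"slide":[0,0,0],"angular":[0,0,0]}]'
```

```text
time_s: 8.55
position: [0.5122, 0.0122, 0.1984]
orientation: [179.9, 0.0, 115.9]
wrist_force: [0.3, 0.4, -0.4]
grip_width: 0.0261
grip_force: 0.0
time_s: 8.75
position: [0.5105, 0.0114, 0.1867]
orientation: [-179.8, -0.1, 115.9]
wrist_force: [0.1, -0.3, -0.5]
grip_width: 0.0258
grip_force: 0.0
```

Run:
```python
from h import *
c=manip.capture("top");s=manip.capture("scene");st=manip.state();p=st["position"];print(st["wrist_force"],st["ft_torque"])
im=s["color"][135:185,280:340,::-1].astype(float);im=255*(im/255)**.6
cv2.imwrite("pics/p8.png",cv2.resize(im.astype(np.uint8),None,fx=12,fy=12,interpolation=0))
d=np.array([np.cos(np.radians(25.8)),np.sin(np.radians(25.8)),0])
for dz in(0,.01,.02,.03): print(dz,[((proj(s,p+[0,0,dz]+k*d)-[280,135])*12).round() for k in(-.0275,-.013,.013,.0275)])
```

```text
[0.18930307 0.1624208  0.22124789] [0.01981733 0.01991654 0.03589658]
0 [array([457., 327.]), array([411., 365.]), array([327., 435.]), array([280., 475.])]
0.01 [array([458., 295.]), array([411., 334.]), array([327., 404.]), array([279., 444.])]
0.02 [array([458., 264.]), array([412., 302.]), array([327., 373.]), array([279., 413.])]
0.03 [array([459., 231.]), array([412., 270.]), array([326., 341.]), array([278., 381.])]
```

View pics/p8.png

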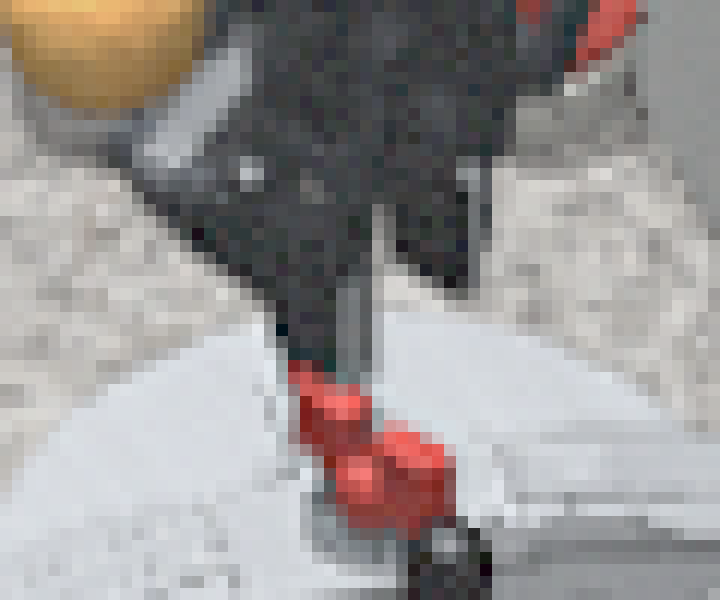

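The fingers straddle the wing's line, with the left tip at about (330,385) and the right at (440,290). They are still clearly above the wing, again 25–30 mm higher than reported. Descending by touch.

```bash
python3 -m handwheel '[{"jaw":26,"slide":[-1,-0.5,-15],"angular":[0,0,0]},{"jaw":26,"slide":[0,0,-15],"angular":[0,0,0]},{"jaw":26,"slide":[0,0,0],"angular":[0,0,0]}]'
python3 -m handwheel '[{"jaw":26,"slide":[0,0,-4],"angular":[0,0,0]},{"jaw":26,"slide":[0,0,-2],"angular":[0,0,0]}]'
python3 -m handwheel '[{"jaw":26,"slide":[0,0,-3],"angular":[0,0,0]},{"jaw":26,"slide":[0,0,-1],"angular":[0,0,0]}]'
```

```text
time_s: 9.15
position: [0.5087, 0.0106, 0.1554]
orientation: [-179.8, -0.1, 115.8]
wrist_force: [-0.6, -0.4, -1.0]
grip_width: 0.0259
grip_force: 0.0
time_s: 9.35
position: [0.5102, 0.0105, 0.1523]
orientation: [180.0, 0.0, 115.8]
wrist_force: [0.0, 0.3, 0.2]
grip_width: 0.0262
grip_force: 0.0
time_s: 9.55
position: [0.5101, 0.0105, 0.1483]
orientation: [180.0, 0.0, 115.8]
wrist_force: [0.0, -1.1, -0.5]
grip_width: 0.0256
grip_force: 0.0
```

```bash
python3 -m handwheel '[{"jaw":26,"slide":[0,0,-3],"angular":[0,0,0]},{"jaw":26,"slide":[0,0,-1],"angular":[0,0,0]}]'
python3 -m handwheel '[{"jaw":26,"slide":[0,0,-3],"angular":[0,0,0]},{"jaw":26,"slide":[0,0,-1],"angular":[0,0,0]}]'
python3 -m handwheel '[{"jaw":26,"slide":[0,0,-2],"angular":[0,0,0]},{"jaw":26,"slide":[0,0,0],"angular":[0,0,0]}]'
python3 -m handwheel '[{"jaw":26,"slide":[0,0,-2],"angular":[0,0,0]},{"jaw":26,"slide":[0,0,0],"angular":[0,0,0]}]' | grep -E "pos|wrist"
```

```text
time_s: 9.75
position: [0.51, 0.0105, 0.1441]
orientation: [-180.0, -0.0, 115.8]
wrist_force: [0.3, -0.6, 0.3]
grip_width: 0.0259
grip_force: 0.0
time_s: 9.95
position: [0.51, 0.0106, 0.14]
orientation: [-180.0, -0.0, 115.9]
wrist_force: [0.5, 0.0, 0.2]
grip_width: 0.0258
grip_force: 0.0
time_s: 10.15
position: [0.51, 0.0106, 0.1381]
orientation: [-180.0, -0.0, 115.8]
wrist_force: [-0.1, -1.0, -0.5]
grip_width: 0.0262
grip_force: 0.0
position: [0.51, 0.0105, 0.1361]
wrist_force: [0.7, 0.1, 0.2]
```

```bash
for i in 1; do python3 -m handwheel '[{"jaw":26,"slide":[0,0,-2],"angular":[0,0,0]},{"jaw":26,"slide":[0,0,0],"angular":[0,0,0]}]' | grep -E "pos|wrist"
python3 -m handwheel '[{"jaw":26,"slide":[0,0,-2],"angular":[0,0,0]},{"jaw":26,"slide":[0,0,0],"angular":[0,0,0]}]' | grep -E "pos|wrist"
python3 -m handwheel '[{"jaw":26,"slide":[0,0,-1.5],"angular":[0,0,0]},{"jaw":26,"slide":[0,0,0],"angular":[0,0,0]}]' | grep -E "pos|wrist"; done
python3 - <<'E'
from h import *
s=manip.capture("scene");st=manip.state();p=st["position"]
im=s["color"][135:185,280:340,::-1].astype(float);im=255*(im/255)**.6
cv2.imwrite("pics/p9.png",cv2.resize(im.astype(np.uint8),None,fx=12,fy=12,interpolation=0))
E
```

```text
position: [0.51, 0.0106, 0.1341]
wrist_force: [0.2, 0.3, -1.0]
position: [0.51, 0.0105, 0.1321]
wrist_force: [0.4, -0.3, 0.3]
position: [0.51, 0.0105, 0.1307]
wrist_force: [-0.1, 0.2, -0.9]
```

View pics/p9.png

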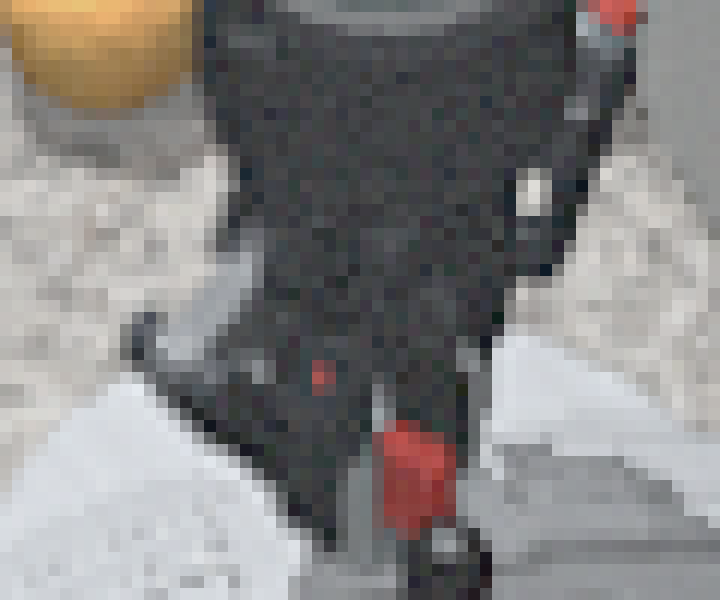

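The fingers stand on both sides of the red wing, with tips at (365,565) and (478,465), just above the boss. Close gently.

```bash
python3 -m handwheel '[{"jaw":0,"slide":[0,0,0],"angular":[0,0,0]},{"jaw":0,"slide":[0,0,0],"angular":[0,0,0]},{"jaw":0,"slide":[0,0,0],"angular":[0,0,0]},{"jaw":0,"slide":[0,0,0],"angular":[0,0,0]}]' 30; python3 -c "
from workcell import manip
s=manip.state();print(s['ft_torque'],s['joints'][5])"
```

```text
time_s: 11.4
position: [0.5116, 0.0109, 0.1313]
orientation: [179.8, 0.1, 115.9]
wrist_force: [7.6, 1.6, -2.5]
grip_width: 0.0147
grip_force: 29.6
[ 0.31531946 -1.25566771  0.01745753] -28.811498680333052
```

```bash
python3 -m handwheel '[{"jaw":0,"slide":[-1.5,-0.5,0],"angular":[0,0,0]},{"jaw":0,"slide":[-0.5,0,0],"angular":[0,0,0]},{"jaw":0,"slide":[0,0,0],"angular":[0,0,0]}]'; python3 -c "
from workcell import manip
s=manip.state();print(s['ft_torque'])"
```

```text
time_s: 11.7
position: [0.5115, 0.0109, 0.1314]
orientation: [179.5, 0.1, 115.9]
wrist_force: [17.7, 4.1, -7.7]
grip_width: 0.0148
grip_force: 29.5
[ 6.76018358e-01 -3.02964584e+00  1.66419470e-03]
```

The width of 14.7 mm suggests the tips closed on the hub under the 9 mm wing, and the force says the axis is about 2–3 mm farther in +x. Open, raise, shift and regrip.

```bash
python3 -m handwheel '[{"jaw":24,"slide":[0,0,0],"angular":[0,0,0]},{"jaw":24,"slide":[3.5,1,2],"angular":[0,0,0]},{"jaw":24,"slide":[0,0,5],"angular":[0,0,0]},{"jaw":24,"slide":[0,0,0],"angular":[0,0,0]},{"jaw":0,"slide":[0,0,0],"angular":[0,0,0]},{"jaw":0,"slide":[0,0,0],"angular":[0,0,0]},{"jaw":0,"slide":[0,0,0],"angular":[0,0,0]},{"jaw":0,"slide":[0,0,0],"angular":[0,0,0]}]' 30; python3 -c "
from workcell import manip
s=manip.state();print(s['ft_torque'],s['position'])"
```

```text
time_s: 12.5
position: [0.5118, 0.011, 0.1383]
orientation: [180.0, 0.0, 115.8]
wrist_force: [-0.5, -0.7, 4.8]
grip_width: 0.0133
grip_force: 27.9
[-0.05717256  0.01878743 -0.00694673] [0.51176861 0.01098677 0.13830404]
```

```bash
python3 -m handwheel '[{"jaw":0,"slide":[0,0,0],"angular":[0,0,0]},{"jaw":0,"slide":[0,0,0],"angular":[0,0,0]}]' 50
python3 - <<'E'
from h import *
s=manip.capture("scene");st=manip.state();print(st["ft_torque"])
im=s["color"][135:185,280:340,::-1].astype(float);im=255*(im/255)**.6
cv2.imwrite("pics/p10.png",cv2.resize(im.astype(np.uint8),None,fx=12,fy=12,interpolation=0))
im=s["color"].astype(int);r=im[135:185,280:340];m=(r[:,:,0]>100)&(r[:,:,1]<80)&(r[:,:,2]<80);v,u=np.nonzero(m)
for row in m.astype(int)[15:50]: print("".join(".#"[i] for i in row))
E
```

```text
time_s: 12.7
position: [0.5118, 0.011, 0.1384]
orientation: [180.0, 0.0, 115.8]
wrist_force: [-0.7, -1.6, 5.5]
grip_width: 0.0117
grip_force: 46.1
[-0.06294076  0.09311939  0.0017226 ]
............................................................
............................................................
............................................................
............................................................
............................................................
............................................................
............................................................
............................................................
............................................................
............................................................
............................................................
............................................................
............................................................
............................................................
............................................................

[... 519 characters left out ...]
..#####......................
...................................#........................
............................................................
............................................................
............................................................
............................................................
............................................................
............................................................
............................................................
............................................................
............................................................
............................................................
```

Width varies with grip force (compliance) and the lateral forces are about zero, so the hold seems sound. Turn clockwise a little and watch the torque.

```bash
cat > t.sh <<'E'
python3 -c "
from workcell import manip
s=manip.state();print('   T',s['ft_torque'].round(3),'F',s['wrist_force'].round(1),'yaw',s['orientation'][2].round(1),'j6',s['joints'][5].round(1),'z',s['position'][2].round(4),'w',round(s['grip_width'],4),s['time_s'])"
E
python3 -m handwheel '[{"jaw":0,"slide":[0,0,-0.1],"angular":[0,0,-8]},{"jaw":0,"slide":[0,0,-0.1],"angular":[0,0,-8]}]' 60 >/dev/null; sh t.sh
python3 -m handwheel '[{"jaw":0,"slide":[0,0,-0.1],"angular":[0,0,-8]},{"jaw":0,"slide":[0,0,-0.1],"angular":[0,0,-8]}]' >/dev/null; sh t.sh
python3 - <<'E'
from h import *
s=manip.capture("scene")
im=s["color"].astype(int);r=im[150:185,290:335];m=(r[:,:,0]>100)&(r[:,:,1]<80)&(r[:,:,2]<80)
for row in m.astype(int): 
    if row.any(): print("".join(".#"[i] for i in row))
E
```

```text
T [ 0.004 -0.263  0.063] F [1.9 0.1 4.5] yaw 99.5 j6 -12.4 z 0.1384 w 0.0107 12.95
   T [ 0.068 -0.693  0.06 ] F [4.1 0.1 3.6] yaw 83.5 j6 3.6 z 0.1382 w 0.011 13.15
...................#.........................
...................##........................
....................#........................
....................#........................
....................#........................
....................##.......................
.....................#.......................
.....................##......................
....................###......................
....................####.....................
.....................###.....................
.....................###.....................
......................#......................
......................#......................
```

View pics/p10.png

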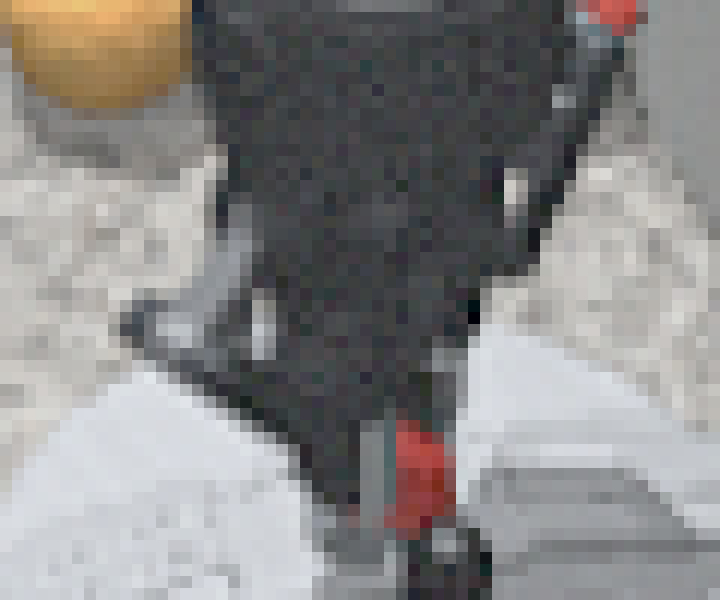

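The grip holds the wing, and torque is about 0.06 N m (free running). Continue with checks every 24°.

```bash
python3 -m handwheel '[{"jaw":0,"slide":[0.8,0,-0.2],"angular":[0,0,-8]},{"jaw":0,"slide":[0,0,-0.2],"angular":[0,0,-8]},{"jaw":0,"slide":[0,0,-0.1],"angular":[0,0,-8]}]' >/dev/null; sh t.sh
python3 -m handwheel '[{"jaw":0,"slide":[0,0,-0.1],"angular":[0,0,-8]},{"jaw":0,"slide":[0,0,-0.1],"angular":[0,0,-8]}]' >/dev/null; sh t.sh
```

```text
T [-0.128 -0.487  0.066] F [ 3.4 -1.3  6.1] yaw 59.7 j6 27.4 z 0.1378 w 0.0103 13.5
   T [-0.279 -0.828 -0.028] F [ 5.5 -1.7  4.2] yaw 43.7 j6 43.4 z 0.1376 w 0.0105 13.7
```

```bash
python3 -m handwheel '[{"jaw":0,"slide":[1,-0.3,-0.2],"angular":[0,0,-8]},{"jaw":0,"slide":[0,0,-0.2],"angular":[0,0,-8]}]' >/dev/null; sh t.sh
python3 -m handwheel '[{"jaw":0,"slide":[0.3,-0.2,-0.2],"angular":[0,0,-8]},{"jaw":0,"slide":[0,0,-0.1],"angular":[0,0,-8]}]' >/dev/null; sh t.sh
python3 -m handwheel '[{"jaw":0,"slide":[0,0,0],"angular":[0,0,0]}]' >/dev/null; sh t.sh
```

```text
T [-0.352 -0.069  0.047] F [ 1.4 -2.9  7.2] yaw 27.7 j6 59.4 z 0.1373 w 0.0108 13.9
   T [-0.494  0.048  0.012] F [-0.6 -2.8  8.6] yaw 11.7 j6 75.4 z 0.1371 w 0.0107 14.1
   T [-0.425  0.095 -0.089] F [ 0.  -2.1  8.3] yaw 11.8 j6 75.3 z 0.1371 w 0.0113 14.2
```

```bash
python3 -m handwheel '[{"jaw":0,"slide":[0,-0.5,0.8],"angular":[0,0,-8]},{"jaw":0,"slide":[0,0,0],"angular":[0,0,-8]}]' >/dev/null; sh t.sh
python3 -m handwheel '[{"jaw":0,"slide":[0,-0.2,0],"angular":[0,0,-8]},{"jaw":0,"slide":[0,0,-0.1],"angular":[0,0,-8]}]' >/dev/null; sh t.sh
python3 -m handwheel '[{"jaw":0,"slide":[0,0,-0.1],"angular":[0,0,-8]},{"jaw":0,"slide":[0,0,-0.1],"angular":[0,0,-8]}]' >/dev/null; sh t.sh
```

```text
T [-0.489 -0.39   0.018] F [ 1.9 -2.7  2.4] yaw -4.3 j6 91.3 z 0.137 w 0.0106 14.4
   T [-0.634 -0.265  0.037] F [ 2.1 -3.8  3.2] yaw -20.3 j6 107.3 z 0.1368 w 0.0109 14.6
   T [-0.926 -0.066  0.054] F [ 1.  -5.7  3.7] yaw -36.4 j6 123.3 z 0.1366 w 0.0108 14.8
```

```bash
python3 -m handwheel '[{"jaw":0,"slide":[0,-0.8,-0.1],"angular":[0,0,-8]},{"jaw":0,"slide":[0,0,-0.1],"angular":[0,0,-8]}]' >/dev/null; sh t.sh
python3 -m handwheel '[{"jaw":0,"slide":[0,-0.2,-0.1],"angular":[0,0,-8]},{"jaw":0,"slide":[0,0,-0.1],"angular":[0,0,-8]},{"jaw":0,"slide":[0,0,0],"angular":[0,0,0]}]' >/dev/null; sh t.sh;python3 -m handwheel '[{"jaw":0,"slide":[0,0,0],"angular":[0,0,0]}]' >/dev/null; sh t.sh
```

```text
T [-0.577  0.206  0.017] F [-1.7 -3.6  3.7] yaw -52.3 j6 139.2 z 0.1363 w 0.0105 15.0
   T [-0.75   0.605 -0.032] F [-3.3 -4.2  4.7] yaw -68.1 j6 155.0 z 0.136 w 0.0108 15.3
   T [-0.764  0.633  0.027] F [-3.8 -4.1  4.1] yaw -67.9 j6 154.7 z 0.136 w 0.0108 15.4
```

```bash
python3 -m handwheel '[{"jaw":24,"slide":[0,0,0],"angular":[0,0,0]},{"jaw":24,"slide":[0,0,0],"angular":[0,0,0]},{"jaw":24,"slide":[0,0,0],"angular":[0,0,0]},{"jaw":24,"slide":[0,0,20],"angular":[0,0,0]},{"jaw":24,"slide":[0,0,25],"angular":[0,0,0]},{"jaw":24,"slide":[0,0,0],"angular":[0,0,8.5]},{"jaw":24,"slide":[0,0,0],"angular":[0,0,8.5]},{"jaw":24,"slide":[0,0,0],"angular":[0,0,8.5]}]'; sh t.sh
python3 -m handwheel '[{"jaw":24,"slide":[0,0,0],"angular":[0,0,8.5]},{"jaw":24,"slide":[0,0,0],"angular":[0,0,8.5]},{"jaw":24,"slide":[0,0,0],"angular":[0,0,8.5]},{"jaw":24,"slide":[0,0,0],"angular":[0,0,8.5]},{"jaw":24,"slide":[0,0,0],"angular":[0,0,8.5]},{"jaw":24,"slide":[0,0,0],"angular":[0,0,8.5]},{"jaw":24,"slide":[0,0,0],"angular":[0,0,8.5]},{"jaw":24,"slide":[0,0,0],"angular":[0,0,8.5]}]' > /dev/null; sh t.sh
python3 -m handwheel '[{"jaw":24,"slide":[0,0,0],"angular":[0,0,8.5]},{"jaw":24,"slide":[0,0,0],"angular":[0,0,8.5]},{"jaw":24,"slide":[0,0,0],"angular":[0,0,8.5]},{"jaw":24,"slide":[0,0,0],"angular":[0,0,8.5]},{"jaw":24,"slide":[0,0,0],"angular":[0,0,8.5]},{"jaw":24,"slide":[0,0,0],"angular":[0,0,8.5]},{"jaw":24,"slide":[0,0,0],"angular":[0,0,8.5]},{"jaw":24,"slide":[0,0,0],"angular":[0,0,8.5]}]' ; sh t.sh
```

```text
time_s: 16.2
position: [0.5137, 0.0091, 0.1811]
orientation: [-180.0, 0.0, -42.2]
wrist_force: [-0.2, -0.8, 0.1]
grip_width: 0.0241
grip_force: 0.0
   T [-0.022 -0.011 -0.039] F [-0.2 -0.8  0.1] yaw -42.2 j6 129.1 z 0.1811 w 0.0241 16.2
   T [0.066 0.065 0.009] F [ 0.5 -0.2  0.2] yaw 25.8 j6 61.1 z 0.1809 w 0.0238 17.0
time_s: 17.8
position: [0.5137, 0.0091, 0.1809]
orientation: [-180.0, -0.0, 93.8]
wrist_force: [0.2, 0.2, 1.1]
grip_width: 0.0239
grip_force: 0.0
   T [ 0.041 -0.016 -0.022] F [0.2 0.2 1.1] yaw 93.8 j6 -6.9 z 0.1809 w 0.0239 17.8
```

```bash
python3 -m handwheel '[{"jaw":24,"slide":[0,0,0],"angular":[0,0,8.5]},{"jaw":24,"slide":[-1.7,1.6,0],"angular":[0,0,8.5]},{"jaw":24,"slide":[0,0,-10],"angular":[0,0,1.2]},{"jaw":24,"slide":[0,0,-20],"angular":[0,0,0]},{"jaw":24,"slide":[0,0,-14],"angular":[0,0,0]},{"jaw":24,"slide":[0,0,0],"angular":[0,0,0]}]' > /dev/null; sh t.sh
python3 -m handwheel '[{"jaw":0,"slide":[0,0,0],"angular":[0,0,0]},{"jaw":0,"slide":[0,0,0],"angular":[0,0,0]},{"jaw":0,"slide":[0,0,0],"angular":[0,0,0]},{"jaw":0,"slide":[0,0,0],"angular":[0,0,0]}]' 60; sh t.sh
```

```text
T [0.032 0.037 0.051] F [ 0.1  0.3 -0.6] yaw 111.5 j6 -24.4 z 0.1341 w 0.0242 18.4
time_s: 18.8
position: [0.5119, 0.0107, 0.1367]
orientation: [-180.0, -0.0, 111.6]
wrist_force: [2.8, 1.2, -10.6]
grip_width: 0.0103
grip_force: 52.2
   T [ 0.305 -0.515  0.017] F [  2.8   1.2 -10.6] yaw 111.6 j6 -24.5 z 0.1367 w 0.0103 18.8
```

```bash
python3 -m handwheel '[{"jaw":0,"slide":[0.4,0.2,-1],"angular":[0,0,-8]},{"jaw":0,"slide":[0,0,-0.6],"angular":[0,0,-8]}]' >/dev/null; sh t.sh
python3 -m handwheel '[{"jaw":0,"slide":[0,0,-0.1],"angular":[0,0,-8]},{"jaw":0,"slide":[0,0,-0.1],"angular":[0,0,-8]}]' >/dev/null; sh t.sh
python3 -m handwheel '[{"jaw":0,"slide":[0,0,0],"angular":[0,0,0]}]' >/dev/null; sh t.sh
```

```text
T [0.279 0.177 0.034] F [-0.6  1.5 -2.2] yaw 95.2 j6 -8.2 z 0.1363 w 0.0104 19.0
   T [ 0.235 -0.27   0.015] F [ 2.   1.8 -5.3] yaw 79.2 j6 7.8 z 0.1361 w 0.0103 19.2
   T [ 0.271 -0.161 -0.016] F [ 1.4  1.4 -3.3] yaw 79.5 j6 7.6 z 0.1361 w 0.0107 19.3
```

```bash
python3 -m handwheel '[{"jaw":0,"slide":[0.2,0.2,-0.5],"angular":[0,0,-8]},{"jaw":0,"slide":[0,0,-0.1],"angular":[0,0,-8]}]' >/dev/null; sh t.sh
python3 -m handwheel '[{"jaw":0,"slide":[0,0,-0.1],"angular":[0,0,-8]},{"jaw":0,"slide":[0,0,-0.1],"angular":[0,0,-8]}]' >/dev/null; sh t.sh
python3 -m handwheel '[{"jaw":0,"slide":[0,0,0],"angular":[0,0,0]}]' >/dev/null; sh t.sh
```

```text
T [-0.024 -0.211 -0.043] F [ 0.3  0.4 -3.1] yaw 63.5 j6 23.6 z 0.1358 w 0.0108 19.5
   T [-0.108 -0.35   0.197] F [ 2.5 -0.2 -2.6] yaw 47.5 j6 39.6 z 0.1358 w 0.011 19.7
   T [-0.172 -0.363  0.127] F [ 1.2 -0.8 -1.2] yaw 47.7 j6 39.4 z 0.1357 w 0.0106 19.8
```

Bearing has begun. Now small steps with averaged readings.

```bash
cat > avg.py <<'E'
from h import *
t=[];f=[]
for i in range(8):
    manip.capture("top");s=manip.state();t.append(s["ft_torque"][2]);f.append(s["wrist_force"])
print("   avgTz",np.mean(t).round(3),"sd",np.std(t).round(3),"F",np.mean(f,0).round(1),"yaw",s["orientation"][2].round(2),s["time_s"])
E
python3 avg.py
python3 -m handwheel '[{"jaw":0,"slide":[0,0,-0.1],"angular":[0,0,-5]}]' >/dev/null; sh t.sh; python3 avg.py
python3 -m handwheel '[{"jaw":0,"slide":[0,0,-0.1],"angular":[0,0,-5]}]' >/dev/null; sh t.sh; python3 avg.py
```

```text
avgTz 0.075 sd 0.02 F [ 2.1 -1.9  2.4] yaw 47.62 20.2
   T [-0.547 -0.462  0.299] F [ 3.6 -3.   5. ] yaw 42.5 j6 44.5 z 0.1356 w 0.0111 20.3
   avgTz 0.194 sd 0.018 F [ 2.7 -3.1  5. ] yaw 42.6 20.7
   T [-0.601 -0.588  0.286] F [ 3.4 -2.9  5.1] yaw 37.5 j6 49.5 z 0.1356 w 0.0108 20.8
   avgTz 0.22 sd 0.023 F [ 3.1 -3.4  4.9] yaw 37.6 21.2
```

```bash
python3 -m handwheel '[{"jaw":0,"slide":[0.4,-0.4,0.4],"angular":[0,0,-5]}]' >/dev/null; sh t.sh; python3 avg.py
python3 -m handwheel '[{"jaw":0,"slide":[0,0,-0.1],"angular":[0,0,-4]}]' >/dev/null; sh t.sh; python3 avg.py
```

```text
T [-0.301 -0.383  0.364] F [ 2.4 -1.   2.1] yaw 32.6 j6 54.5 z 0.1356 w 0.0105 21.3
   avgTz 0.25 sd 0.012 F [ 2.4 -2.4  5.6] yaw 32.72 21.7
   T [-0.462 -0.412  0.316] F [ 2.2 -3.9  5.5] yaw 28.7 j6 58.4 z 0.1355 w 0.0105 21.8
   avgTz 0.309 sd 0.029 F [ 2.5 -3.1  5.9] yaw 28.72 22.2
```

The averaged torque is about 0.27–0.31 N m, so it is snug; stop here. The closing line is only about 30° from knob and valve, so I open just to 14 mm and lift straight out.

```bash
python3 -m handwheel '[{"jaw":14,"slide":[0.4,-0.5,0.8],"angular":[0,0,0]},{"jaw":14,"slide":[0,0,0],"angular":[0,0,0]},{"jaw":14,"slide":[0,0,0],"angular":[0,0,0]},{"jaw":14,"slide":[0,0,0],"angular":[0,0,0]}]'; sh t.sh
```

```text
time_s: 22.6
position: [0.5134, 0.0101, 0.1358]
orientation: [-180.0, -0.0, 28.6]
wrist_force: [1.3, -1.0, 4.9]
grip_width: 0.0143
grip_force: 10.1
   T [-0.125 -0.078 -0.018] F [ 1.3 -1.   4.9] yaw 28.6 j6 58.4 z 0.1358 w 0.0143 22.6
```

```bash
python3 -m handwheel '[{"jaw":18,"slide":[0,0,0],"angular":[0,0,0]},{"jaw":18,"slide":[0,0,0],"angular":[0,0,0]},{"jaw":18,"slide":[0,0,2],"angular":[0,0,0]},{"jaw":18,"slide":[0,0,3],"angular":[0,0,0]},{"jaw":18,"slide":[0,0,0],"angular":[0,0,0]}]'; sh t.sh
```

```text
time_s: 23.1
position: [0.5135, 0.01, 0.1409]
orientation: [180.0, -0.0, 28.6]
wrist_force: [-0.9, 0.3, 0.4]
grip_width: 0.0182
grip_force: 0.0
   T [-0.006  0.02   0.012] F [-0.9  0.3  0.4] yaw 28.6 j6 58.4 z 0.1409 w 0.0182 23.1
```

```bash
python3 -m handwheel '[{"jaw":18,"slide":[0,0,15],"angular":[0,0,0]},{"jaw":18,"slide":[0,0,30],"angular":[0,0,0]},{"jaw":18,"slide":[0,0,40],"angular":[0,0,0]},{"jaw":18,"slide":[-30,-20,20],"angular":[0,0,0]},{"jaw":18,"slide":[-45,-20,0],"angular":[0,0,0]},{"jaw":18,"slide":[-45,-20,0],"angular":[0,0,0]},{"jaw":18,"slide":[0,0,0],"angular":[0,0,0]},{"jaw":18,"slide":[0,0,0],"angular":[0,0,0]}]'
python3 - <<'E'
from h import *
for n in("top","scene"):
    c=manip.capture(n)
    for l in("wing_mid","push_knob","valve"):
        for m in manip.masks_of(n,l)[:1]: r,k=m["location"];print(n,l,round(m["confidence"],2),atz(c,k,r,.178).round(3))
    im=c["color"].astype(int);m=((im[:,:,0]>110)&(im[:,:,1]<80)&(im[:,:,2]<80));m[:150]=0;m[215:]=0;m[:,:295]=0;m[:,365:]=0
    v,u=np.nonzero(m);P=np.array([atz(c,x,y,.176)[:2] for x,y in zip(u,v)]);w,e=np.linalg.eigh(np.cov(P.T));print(n,len(u),P.mean(0).round(4),np.degrees(np.arctan2(e[1,1],e[0,1])).round(1))
E
```

```text
time_s: 23.9
position: [0.3933, -0.0503, 0.2471]
orientation: [179.9, -0.1, 28.5]
wrist_force: [-0.2, -0.6, 0.3]
grip_width: 0.0179
grip_force: 0.0
top wing_mid 0.63 [0.505 0.035 0.178]
top push_knob 0.91 [0.531 0.018 0.178]
top valve 0.44 [0.535 0.017 0.178]
top 73 [0.51   0.0112] -139.7
scene wing_mid 0.61 [0.519 0.025 0.178]
scene push_knob 0.58 [0.527 0.026 0.178]
scene valve 0.41 [0.522 0.055 0.178]
scene 42 [0.5115 0.011 ] 45.7
```

The bracket is home at (0.510,0.011). The last torque reading implies about 37–45 N on the lid, and the arm is clear of everything. Handing in.

```bash
python3 -c "
from workcell import manip
print(manip.job_done())"
```

```text
the job is handed in; nothing more can be done
None
```

I handed the job in at about 24 s: the bracket is pushed home and the wing screw was stopped at about 0.3 N m, a little over the 0.27 target (roughly 37–45 N on the lid, estimated from wrist torque); no verdict came back.

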